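# Tip used caps into the collection box and snap its lid on

## Robot

A 6-joint arm with a two-finger parallel gripper is mounted at the origin on the work surface; the furniture and walls round the work are solid. World frame = base frame: x ahead of the robot, y to its left, z up, the work surface at z = 0. Lengths are in m, angles in rad, forces in N, time in s.
With the tool pointing down it reaches from about 0.375 to 0.9 m from the base axis. Payload 3.1 kg.
Tool frame: the origin (TCP) lies between the finger pads, 19 mm behind the fingertips; this is the grasp point; z points along the fingers, y is the line along which they close (so a half turn about z gives the same grasp; the last joint's range is limited). The gripper opens to 87 mm and grips with 3 to 60 N. Pads are 19 mm wide; open, the fingers measure 117 mm over their backs; the gripper's body (75 mm by 190 mm) begins 51 mm behind the grasp point.
Start: joints at [1.012, 0.527, 1.433, -0, 1.181, -0.178], TCP at [0.232, 0.58, 0.241] pointing down, gripper open.
Joint ranges: [-3.08, 3.08], [-0.75, 2.2], [0.22, 2.44], [-1.43, 4.57], [0, 2.65], [-2.85, 2.85]. Speed limits (rad/s): [2.79, 2.79, 3.14, 3.14, 3.14, 3.14].

## Interface

Orientations are given as a unit quaternion [x, y, z, w].
In Python, from rig import get_obs, camera, hand_in, cut_out gives the robot as it stands.
- The arm moves only by the tool step_arm, never from a script. Its argument "rows" is a list of rows, each a list of 6 numbers: the shift along the world's x, y, z in m, then the turn, a rotation vector about the world's x, y, z in degrees. A call has 1 to 12 rows; each row shifts and turns the commanded pose from where the row before left it; what a row does not reach is not made up. A row lasts 1/8 s, in which the tool goes at most 62.5 mm and 10.7 degrees, less where a joint would pass 70% of its speed; a pose out of reach is approached as far as the arm can. A call is refused whole if a number of a shift passes 0.0625 or a number of a turn 10.7, either way. A call with a gripper value outside its range is refused whole. "jaw" is the finger opening in m, from 0 to 0.087, set as the call begins (left out, the last holds). The fingers move at their own pace and stop on an object; "squeeze" is the grip in N (left out, the last holds). Time passes only in rows, so rows that do not move let the fingers close. It gives the time, the measured TCP pose, the force, the opening and the grip force at its end, in the units of the state.
- get_obs(): the state, without advancing time (a new reading comes with each control period).
- camera(name): name is "scene" or "side" or "wrist"; returns a dict with "pixels" (400x640x3 uint8, blue, green, red), "depth" (400x640 float32, m along the optical axis (not along the pixel's ray), 0 where there is no reading), "fov_y" (degrees; the focal length in pixels is half the picture's height over the tangent of half this angle, whatever the lens; pixels are square), "cx", "cy" (the principal point, pixels), "k1" (the pictures are not rectified: a ray, as slopes to the right and down, at radius r is drawn at 1 + k1 r^2 times it, then the intrinsics apply), "extrinsics" (4x4, takes a point from camera to world coordinates); the wrist camera has in their place "mount" (4x4, takes a point from camera to tool coordinates, whose origin is the TCP and whose axes are the flange's). Camera axes: x right, y up, looking along -z (the intrinsics and any distortion apply to the point x, -y, -z); pixel columns grow to the right and rows downward; lengths in m; the calibration is good to about 2 mm. A picture is of the moment at which its call begins: read the wrist's pose just before it.
- hand_in(): hands the job in; it is judged then, once.
Trained networks look in the newest picture that a camera, given by its name, has taken for a name from the list of things; names that differ only in an ending like _2 or _b are one class to them, and where a whole thing is asked for, a point or a joint stands for the part that bears it (a point fixed in the world has none). Each returns a list of dicts, best first, with "confidence" (0 to 1); they miss things now and then, are a little off and sometimes report something else, mostly with a low value. They report only what shows in the picture. A call takes as long as a camera call. They do not tell look-alikes from the thing itself.
- cut_out(label, camera): "region" (400x640 bool, what is visible of it) and "extent" ([centre column, centre row, width, height] in pixels, round what is visible of it).
The state is a dict: "time": time; "q": joint angles; "joint_velocities": joint speeds; "joint_torque": joint torques, N m; "position": TCP position; "tool_rot": TCP orientation; "ft_force": force on the tool from outside, world axes, zero at the start; "moment": the same for the moment, N m; "grip_width": finger opening in m; "grip_force": force on a finger pad.
Only numpy, scipy, OpenCV 4.12 (cv2) and the standard library are available. Lean on these libraries where they do the work, as an engineer would, in place of code of your own. Each camera call takes 0.05 s, during which the arm holds its last target. There are 200 camera calls.

## Task

Lift the metal scoop by its orange handle, tip all four blue screw caps out of it into the yellow collection box, and set the empty scoop back upright on the bench. Then press the red lid down onto the box until both white side clips have snapped over its edge, and keep pressing: finish with the hand still pushing the lid firmly down (about 10 N). Do not knock over the two loose bottles at the back.

Things in the scene. Friction and masses are not known exactly. Their poses are not given: they have to be found in the camera images.
- box: Yellow open box screwed to the bench. Outside 110 (x) x 100 (y) x 85 mm high, walls and floor 4 mm, inside 102 x 92 mm; low feet reach x = +-71 mm. Origin: centre of its underside, z up. At the middle of its +y and -y walls stand white spring clips, 28 mm wide, up to 105 mm above the bench, their backs at y = +-57 mm.
- box_mouth (a point): Centre of the box's open mouth, level with its rim, 85 mm above the bench.
- clip_l (a joint): Spring clip at the box's +y wall: rad, 0 = at rest, grows as pushed outwards (to 0.4); pivot 60 mm above the bench. Its hook's underside is 91 mm above the bench and reaches 4 mm over the lid's edge; a ramp on top flares about 3 mm past the lid's edge. A lid pushed down spreads the clips by 0.13 rad (10 to 20 N for both), then they spring back over its plate just before it meets the rim.
- clip_r (a joint): The same clip at the box's -y wall: 0 = at rest, grows as pushed outwards.
- lid: Red lid, loose, about 0.12 kg. Origin: centre of its underside, z up. Plug z = 0 to 20 mm, black round-edged seal ring at its foot, 99 x 89 mm, enters the box with 1.5 mm play a side; plate 110 (x) x 100 (y), z = 20 to 25 mm, rests on the rim, origin then 65 mm above the box's. Axes parallel to the box's (half turn same). Bar grip on the plate 14 mm thick (x), 56 mm long (y), up to z = 57 mm.
- lid_grip (a point): Point on the lid's bar grip where the TCP may hold it: 45 mm above the lid's underside (fingertips then just clear the plate); fingers close along the lid's x.
- scoop: Aluminium scoop, loose, about 0.18 kg, flat on the bench. Origin: centre of the pan's underside, z up. Pan 84 (x) x 86 (y) mm, floor and walls 3 mm, side walls 26 mm, back wall (+x) 32 mm high, open at -x: its mouth. Behind the back wall an orange upright handle fin: x = 42 to 74 mm, 14 mm thick (y), from the bench to 78 mm high.
- scoop_grip (a point): Point in the handle fin where the TCP may hold it: x = 58 mm, y = 0, z = 56 mm in the scoop's frame; fingers close along the scoop's y.
- scoop_mouth (a point): Middle of the pan floor's open front edge: x = -42 mm, z = 3 mm in the scoop's frame. The caps slide out over it when the scoop is tipped mouth down by about 45 degrees.
- cap_0: Blue plastic screw cap, 34 mm across and 14 mm high, 12 g, lying in the scoop at the start. Origin: centre of its open face (its underside as it lies).
- cap_1: Blue plastic screw cap, 34 mm across and 14 mm high, 12 g, lying in the scoop at the start. Origin: centre of its open face (its underside as it lies).
- cap_2: Blue plastic screw cap, 34 mm across and 14 mm high, 12 g, lying in the scoop at the start. Origin: centre of its open face (its underside as it lies).
- cap_3: Blue plastic screw cap, 34 mm across and 14 mm high, 12 g, lying in the scoop at the start. Origin: centre of its open face (its underside as it lies).
- reagent: Bystander: brown bottle with black cap, 68 mm across, 150 mm high, standing loose at the back. Origin: centre of its underside.
- rinse: Bystander: small white bottle with blue cap, 45 mm across, 96 mm high, standing loose at the back. Origin: centre of its underside.
There are look-alikes about, which are no part of the job. What is shaped like the cap_2 but pink is not meant.

How it is judged:
By the outcome, as a careful person would: the job done as asked, in the order asked, and still so for the second after the job is handed in, while the arm keeps its last pose, push and grip.
It also fails if it takes over 72 s, if anything falls off the work surface, if the arm or the gripper's body presses on something with over 40 N, if the wrist force passes 120 N, or if a joint passes its speed limit or range.

## Working session

There is one attempt and no reset: what is moved stays moved. The work goes in short steps, Python scripts to look and compute and a tool call to move; the robot and the scene stay as the last step left them, time stands still between calls to the robot, and variables do not carry over. Pictures are saved under pics/ and viewed, at most 10 in all, crops included, and the job is handed in when it is done.

Besides the shell and the picture viewer there is one more tool, called after "Emit:" as name([rows], argument=value, ...), one row to a line, values as JSON. step_arm: Moves the arm, as the interface text tells. Its arguments: {"type":"object","properties":{"rows":{"type":"array"},"jaw":{"type":"number"},"squeeze":{"type":"number"}},"required":["rows"]}

```bash
mkdir -p pics; ls; cat > h.py <<'E'
import numpy as np, cv2
from rig import get_obs, camera, hand_in, cut_out
from scipy.spatial.transform import Rotation as R
def cam(n):
    o=get_obs(); c=camera(n)
    if 'mount' in c:
        T=np.eye(4);T[:3,:3]=R.from_quat(o['tool_rot']).as_matrix();T[:3,3]=o['position'];c['T']=T@np.array(c['mount'])
    else: c['T']=np.array(c['extrinsics'])
    return c
def K(c):
    f=200/np.tan(np.radians(c['fov_y'])/2); return np.array([[f,0,c['cx']],[0,f,c['cy']],[0,0,1]])
def pts(c,region=None):
    v,u=np.nonzero((c['depth']>0) if region is None else region&(c['depth']>0))
    d=c['depth'][v,u]
    n=cv2.undistortPoints(np.stack([u,v],1).astype(np.float64)[:,None],K(c),np.array([c['k1'],0,0,0,0.]))[:,0]
    P=np.stack([n[:,0]*d,-n[:,1]*d,-d],1)
    return P@c['T'][:3,:3].T+c['T'][:3,3]
E
python3 - <<'E'
from h import *
o=get_obs();print({k:np.round(v,3) for k,v in o.items()})
ims=[]
for n in ['scene','side']:
    c=cam(n);ims.append(c['pixels']);cv2.imwrite(f'pics/{n}0.png',c['pixels'])
    print(n,np.round(c['T'],2).tolist(),c['k1'])
    for l in ['box','lid','scoop','cap_0','reagent','rinse','lid_grip','scoop_grip']:
        for r in cut_out(l,n):
            p=pts(c,r['region'])
            print(n,l,round(r['confidence'],2),np.round(r['extent']),len(p), np.round(np.percentile(p,[2,50,98],axis=0),3).tolist() if len(p) else '')
E
```

```text
pics
{'time': np.float64(0.0), 'q': array([ 1.012,  0.528,  1.434, -0.   ,  1.181, -0.179]), 'joint_velocities': array([-0.001,  0.   , -0.002, -0.001,  0.   , -0.   ]), 'joint_torque': array([ -0.   , -44.004, -17.659,   0.063,   0.058,  -0.   ]), 'position': array([0.231, 0.58 , 0.24 ]), 'tool_rot': array([ 0.189,  0.982, -0.001, -0.   ]), 'ft_force': array([ 0.175,  0.504, -0.368]), 'moment': array([ 0.032,  0.017, -0.037]), 'grip_force': np.float64(0.0), 'grip_width': np.float64(0.087)}
scene [[0.57, 0.5, -0.66, -0.11], [-0.82, 0.34, -0.45, -0.31], [-0.0, 0.8, 0.6, 0.65], [0.0, 0.0, 0.0, 1.0]] -0.0374707265340013
scene box 0.86 [277. 226.  64.  69.] 3326 [[0.342, 0.119, 0.002], [0.396, 0.176, 0.049], [0.463, 0.228, 0.096]]
scene box 0.63 [223. 182.  45.  50.] 807 [[0.405, 0.356, 0.0], [0.482, 0.413, 0.02], [0.522, 0.453, 0.077]]
scene lid 0.74 [454. 252.  57.  36.] 1415 [[0.516, -0.239, 0.004], [0.55, -0.189, 0.028], [0.613, -0.138, 0.06]]
scene scoop 0.91 [225. 183.  46.  51.] 757 [[0.406, 0.356, 0.0], [0.485, 0.414, 0.021], [0.524, 0.454, 0.078]]
scene cap_0 0.69 [215. 195.  15
[... 2105 characters left out ...]
 0.324, 0.015]]
side cap_0 0.48 [318. 312.  16.  14.] 170 [[0.463, 0.38, 0.001], [0.478, 0.397, 0.016], [0.494, 0.413, 0.019]]
side reagent 0.94 [266. 232.  31.  47.] 1095 [[0.595, 0.203, 0.004], [0.621, 0.245, 0.114], [0.658, 0.259, 0.151]]
side reagent 0.47 [311. 134.  40.  32.] 825 [[0.504, -0.235, 0.006], [0.555, -0.175, 0.024], [0.609, -0.132, 0.056]]
side rinse 0.8 [274. 203.  18.  33.] 396 [[0.606, 0.105, 0.005], [0.622, 0.131, 0.071], [0.645, 0.139, 0.097]]
side lid_grip 0.7 [308. 131.  38.  29.] 846 [[0.503, -0.234, 0.004], [0.554, -0.173, 0.024], [0.61, -0.131, 0.056]]
side scoop_grip 0.95 [322. 316.  51.  39.] 654 [[0.412, 0.365, -0.0], [0.477, 0.421, 0.017], [0.521, 0.46, 0.078]]
```

```bash
python3 - <<'E'
from h import *
a=cv2.imread('pics/scene0.png')[130:290,180:500];b=cv2.imread('pics/side0.png')[100:360,240:400]
a=cv2.resize(a,(600,300),interpolation=cv2.INTER_CUBIC);b=cv2.resize(b,(320,520),interpolation=cv2.INTER_CUBIC)[:,:200*2]
out=np.zeros((600,800,3),np.uint8);out[:240,:480]=cv2.resize(a,(480,240));out[:520,480:]=b
cv2.imwrite('pics/v1.png',out)
# poses from depth, combined
C={n:cam(n) for n in['scene','side']}
P=np.vstack([pts(c) for c in C.values()])
def rect(m,name):
    p=P[m][:,:2].astype(np.float32); lo=cv2.minAreaRect(p); print(name,len(p),np.round(lo[0],4),np.round(lo[1],4),round(lo[2],2))
x,y,z=P.T
box=lambda a,b,c,d,e,f:(x>a)&(x<b)&(y>c)&(y<d)&(z>e)&(z<f)
rect(box(.33,.49,.1,.26,.078,.088),'boxrim')
rect(box(.33,.49,.1,.26,.092,.108),'clips')
rect(box(.48,.64,-.26,-.11,.020,.030),'lidplate')
rect(box(.48,.64,-.26,-.11,.045,.062),'lidgrip')
rect(box(.38,.56,.33,.48,.045,.085),'fin')
rect(box(.38,.56,.33,.48,.022,.04),'scoop walls')
for a in [(.08,.1),(.06,.08)]:
    pass
E
```

```text
boxrim 803 [0.4052 0.1777] [0.1128 0.118 ] 8.8
clips 222 [0.4055 0.1782] [0.032  0.1177] 7.62
lidplate 1674 [ 0.5562 -0.1865] [0.1061 0.1127] 80.31
lidgrip 312 [ 0.5554 -0.1864] [0.0606 0.0176] 81.44
fin 272 [0.5083 0.4207] [0.0347 0.0205] 15.88
scoop walls 381 [0.4686 0.4116] [0.1166 0.0932] 14.21
```

View pics/v1.png

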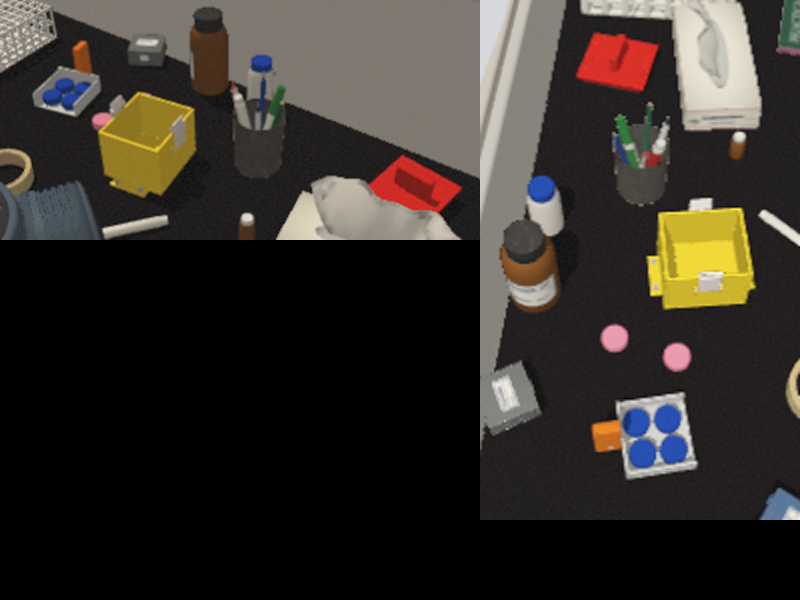

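The picture shows the box (yellow, 705,257), the lid (red, 618,62), the scoop with the four blue caps (655,435), and the two bottles (540,205 and 532,265). The pink caps (615,338 and 677,357) are decoys, and a pen cup (640,165) stands between the lid and the box. I'll move above the scoop for a close look.

Emit:
step_arm([
  [0.046,-0.0265,0,0,0,6.2],
  [0.046,-0.0265,0,0,0,6.2],
  [0.046,-0.0265,0,0,0,6.2],
  [0.046,-0.0265,0,0,0,6.2],
  [0.046,-0.0265,0,0,0,6.2],
  [0.046,-0.0265,0,0,0,6.2],
  [0,0,0,0,0,0],
  [0,0,0,0,0,0],
])

```text
time: 2.0
position: [0.5072, 0.4214, 0.241]
tool_rot: [-0.134, 0.991, 0.0, -0.001]
ft_force: [-0.6, -0.2, 1.0]
grip_width: 0.0871
grip_force: 0.0
```

```bash
python3 - <<'E'
from h import *
c=cam('wrist');cv2.imwrite('pics/w1.png',c['pixels'])
print(np.round(c['mount'],3).tolist(),c['k1'],c['fov_y'])
P=pts(c);x,y,z=P.T
print(np.percentile(P,[1,50,99],axis=0).round(3))
box=lambda a,b,c,d,e,f:(x>a)&(x<b)&(y>c)&(y<d)&(z>e)&(z<f)
def rect(m,name):
    p=P[m][:,:2].astype(np.float32)
    if len(p)<10: print(name,len(p));return
    lo=cv2.minAreaRect(p); print(name,len(p),np.round(lo[0],4),np.round(lo[1],4),round(lo[2],2),'med z',np.median(P[m][:,2]))
rect(box(.38,.56,.33,.48,.07,.085),'fin')
rect(box(.38,.56,.33,.48,.0225,.04),'walls')
rect(box(.38,.56,.33,.48,.028,.04),'backwall')
rect(box(.38,.56,.33,.48,.006,.04),'caps+walls')
# pen cup from side
P=np.vstack([pts(cam('side')),pts(cam('scene'))]);x,y,z=P.T
m=box(.4,.6,-.06,.09,.03,.3);rect(m,'cup');print(P[m].min(0),P[m].max(0))
m=box(.55,.7,.27,.4,.01,.3);rect(m,'grey');print(P[m].max(0))
E
```

```text
[[-0.0, 0.953, 0.302, 0.083], [1.0, 0.0, -0.0, 0.0], [-0.0, 0.302, -0.953, -0.143], [0.0, 0.0, 0.0, 1.0]] -0.07128459030998871 61.18925634529855
[[ 0.275  0.061 -0.002]
 [ 0.481  0.417  0.022]
 [ 0.681  0.763  0.334]]
fin 484 [0.5093 0.4231] [0.0315 0.014 ] 13.1 med z 0.07742230481014029
walls 845 [0.4552 0.4106] [0.0868 0.0866] 13.59 med z 0.026219539518596846
backwall 288 [0.4938 0.4195] [0.0084 0.0854] 10.91 med z 0.031477158937655264
caps+walls 4460 [0.4615 0.4121] [0.0997 0.0866] 13.59 med z 0.01629119865210968
cup 1885 [0.4969 0.039 ] [0.0791 0.0794] 43.34 med z 0.08416808850052526
[ 0.45740332 -0.00354631  0.03000719] [0.53758372 0.08666023 0.14668364]
grey 4624 [0.618 0.335] [0.134  0.1299] 0.03 med z 0.11582658223558268
[0.68496632 0.39999576 0.29990637]
```

View pics/w1.png

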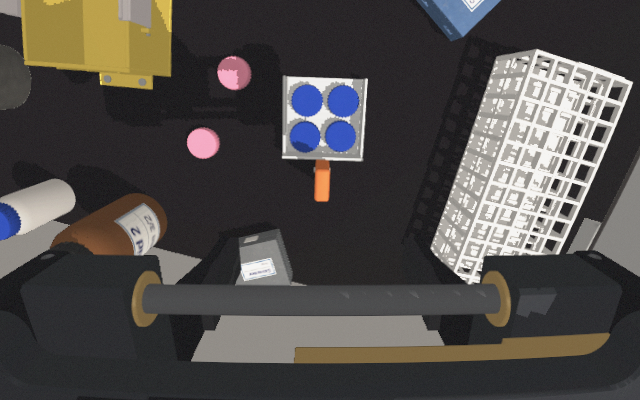

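```bash
python3 - <<'E'
from h import *
P=np.vstack([pts(cam('wrist')),pts(cam('side')),pts(cam('scene'))]);x,y,z=P.T
for n,a in {'rack':(.4,.66,.46,.7,.02,.2),'grey':(.55,.665,.27,.41,.01,.25)}.items():
    m=(x>a[0])&(x<a[1])&(y>a[2])&(y<a[3])&(z>a[4])&(z<a[5])
    for lo in (.02,.05,.08,.11,.15):
        k=m&(z>lo)&(z<lo+.03); 
        if k.sum()>20: print(n,lo,k.sum(),np.percentile(P[k],[1,99],axis=0).round(3).tolist())
E
```

```text
rack 0.02 3975 [[0.401, 0.574, 0.021], [0.585, 0.684, 0.049]]
rack 0.05 9561 [[0.401, 0.575, 0.053], [0.581, 0.684, 0.075]]
grey 0.02 2811 [[0.599, 0.343, 0.021], [0.664, 0.409, 0.035]]
```

Emit:
step_arm([
  [0.002,0.0017,-0.03,0,0,-2],
  [0,0,-0.05,0,0,0],
  [0,0,-0.05,0,0,0],
  [0,0,-0.03,0,0,0],
  [0,0,-0.015,0,0,0],
  [0,0,-0.01,0,0,0],
  [0,0,0,0,0,0],
])

```text
time: 3.18
position: [0.5098, 0.4235, 0.0566]
tool_rot: [-0.117, 0.993, 0.0, 0.0]
ft_force: [0.1, 0.6, -0.4]
grip_width: 0.0869
grip_force: 0.0
```

Emit:
step_arm([
  [0,0,0,0,0,0],
  [0,0,0,0,0,0],
  [0,0,0,0,0,0],
  [0,0,0,0,0,0],
  [0,0,0,0,0,0],
  [0,0,0,0,0,0],
], jaw=0, squeeze=55)

```text
time: 3.92
position: [0.5096, 0.4231, 0.0562]
tool_rot: [-0.117, 0.993, -0.0, -0.0]
ft_force: [1.0, 0.3, -0.5]
grip_width: 0.0349
grip_force: 0.0
```

Still closing.

Emit:
step_arm([
  [0,0,0,0,0,0],
  [0,0,0,0,0,0],
  [0,0,0,0,0,0],
  [0,0,0,0,0,0],
])

```text
time: 4.42
position: [0.5097, 0.4231, 0.0562]
tool_rot: [-0.117, 0.993, -0.0, -0.0]
ft_force: [-0.5, 0.1, -0.3]
grip_width: 0.0137
grip_force: 55.0
```

Emit:
step_arm([
  [0,0,0.01,0,0,0],
  [0,0,0.02,0,0,0],
  [0,0,0.03,0,0,0],
  [0,0,0.04,0,0,0],
  [0,0,0.03,0,0,0],
  [0,0,0.02,0,0,0],
  [0,0,0,0,0,0],
])

```text
time: 5.3
position: [0.5109, 0.4239, 0.2097]
tool_rot: [-0.117, 0.993, 0.001, 0.003]
ft_force: [-0.1, 0.6, -2.4]
grip_width: 0.0139
grip_force: 55.0
```

```bash
python3 - <<'E'
from h import *
o=get_obs();c=cam('wrist');cv2.imwrite('pics/w2.png',c['pixels'])
P=pts(c);T=R.from_quat(o['tool_rot']).as_matrix();L=(P-o['position'])@T  # tool frame
x,y,z=L.T
# pan floor plane / walls in tool frame
m=(np.abs(y)<.05)&(x>.005)&(x<.12)&(z>0)&(z<.08)
L=L[m];P=P[m];print(len(L),np.percentile(L,[2,98],axis=0).round(3).tolist())
r=cut_out('scoop','wrist')
for k in r: 
    q=(pts(c,k['region'])-o['position'])@T; print(k['confidence'],np.percentile(q,[2,50,98],axis=0).round(3).tolist())
for k in cut_out('cap_0','wrist'):
    q=(pts(c,k['region'])-o['position'])@T; print('cap',round(k['confidence'],2),np.percentile(q,[50,90],axis=0).round(3).tolist())
E
```

```text
27976 [[0.011, -0.04, 0.01], [0.098, 0.041, 0.054]]
0.95 [[-0.003, -0.041, -0.022], [0.051, 0.0, 0.046], [0.098, 0.042, 0.055]]
cap 0.98 [[0.038, -0.019, 0.04], [0.05, -0.008, 0.041]]
cap 0.95 [[0.076, -0.018, 0.04], [0.087, -0.006, 0.041]]
cap 0.82 [[0.104, -0.097, 0.196], [0.116, -0.087, 0.197]]
cap 0.77 [[0.077, 0.02, 0.04], [0.088, 0.032, 0.041]]
cap 0.7 [[0.029, -0.133, 0.196], [0.041, -0.121, 0.201]]
cap 0.66 [[0.04, 0.019, 0.04], [0.052, 0.03, 0.041]]
cap 0.36 [[0.051, 0.001, 0.046], [0.094, 0.04, 0.054]]
```

Emit:
step_arm([
  [0,0,0.02,0,0,0],
  [0,-0.02,0.02,0,0,-0.9],
  [0.004,-0.04,0,0,0,-0.9],
  [0.004,-0.04,0,0,0,-0.9],
  [0.004,-0.04,0,0,0,-0.9],
  [0.004,-0.04,0,0,0,-0.9],
  [0.004,-0.03,0,0,0,-0.9],
  [0.003,-0.018,0,0,0,0],
  [0,0,0,0,0,0],
])

```text
time: 6.58
position: [0.5327, 0.1944, 0.2456]
tool_rot: [-0.069, 0.998, 0.0, -0.001]
ft_force: [0.4, 0.1, -1.5]
grip_width: 0.0138
grip_force: 55.0
```

```bash
python3 - <<'E'
from h import *
print(get_obs()['position'],get_obs()['q'].round(2))
c=cam('wrist');cv2.imwrite('pics/w3.png',c['pixels'])
P=pts(c);x,y,z=P.T
def rect(a,b):
    m=(x>.32)&(x<.5)&(y>.1)&(y<.26)&(z>a)&(z<b);p=P[m][:,:2].astype(np.float32);l=cv2.minAreaRect(p);print(a,len(p),np.round(l[0],4),np.round(l[1],4),round(l[2],2))
rect(.08,.09);rect(.09,.108)
E
```

```text
[0.53270104 0.19443528 0.24562473] [ 0.15  0.44  1.57  0.    1.12 -1.56]
0.08 402 [0.4013 0.1782] [0.0461 0.1115] 7.78
0.09 1075 [0.4083 0.1786] [0.0281 0.1129] 8.81
```

View pics/w3.png

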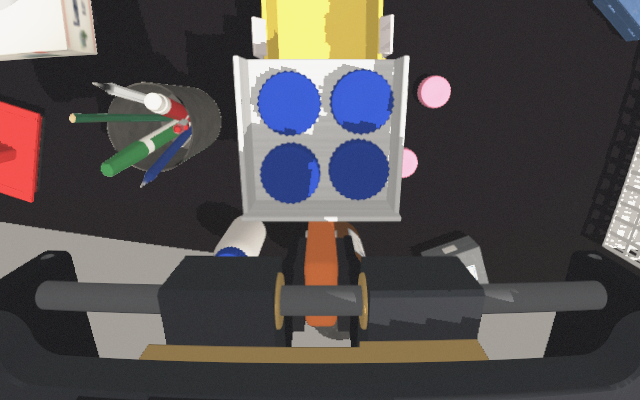

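Emit:
step_arm([
  [-0.0055,0,-0.009,0.7,-4.95,0],
  [-0.0055,0,-0.009,0.7,-4.95,0],
  [-0.006,-0.0005,-0.009,0.7,-4.95,0],
  [-0.006,-0.0005,-0.009,0.7,-4.95,0],
  [-0.008,-0.0012,0.002,0.7,-4.95,0],
  [-0.008,-0.0012,0.002,0.7,-4.95,0],
  [-0.008,-0.0012,0.003,0.7,-4.95,0],
  [0,0,0,0,0,0],
])

```text
time: 7.62
position: [0.4826, 0.1912, 0.2159]
tool_rot: [-0.068, 0.952, 0.021, 0.297]
ft_force: [0.8, 0.3, -2.1]
grip_width: 0.0137
grip_force: 55.0
```

```bash
cat > st.py <<'E'
from h import *
o=get_obs();T=R.from_quat(o['tool_rot']).as_matrix();g=o['position']
# tool x=-scoop x, z=-scoop z
m=g+T@np.array([.1,0,.053]);u=np.array([.988,.153]);d=m[:2]-[.407,.1785]
print('q',o['q'].round(2),'tcp',g.round(4),'tilt',np.degrees(np.arccos(-T[2,2])).round(1),'mouth z',m[2].round(4),'box x',(d@u).round(4),'box y',(d@[-u[1],u[0]]).round(4))
c=cam('wrist')
for k in cut_out('cap_0','wrist'):
    p=pts(c,k['region']);q=(p-g)@T; print('cap',round(k['confidence'],2),np.median(q,0).round(3),np.median(p,0).round(3))
E
python3 st.py
```

```text
q [ 0.17  0.33  2.14 -0.26  0.07 -1.29] tcp [0.4826 0.1912 0.2159] tilt 34.7 mouth z 0.1154 box x 0.0246 box y 0.0015
cap 0.89 [0.071 0.023 0.04 ] [0.444 0.209 0.142]
cap 0.83 [ 0.113 -0.014  0.044] [0.417 0.168 0.116]
cap 0.8 [0.081 0.092 0.191] [0.51  0.289 0.013]
cap 0.78 [ 0.07  -0.015  0.04 ] [0.45  0.171 0.143]
cap 0.63 [0.112 0.022 0.043] [0.412 0.203 0.117]
cap 0.56 [0.142 0.119 0.149] [0.434 0.304 0.013]
```

Emit:
step_arm([
  [0,0,0,0,0,0],
  [0,0,0,0,0,0],
  [0,0,0,0,0,0],
])

```text
time: 8.1
position: [0.4862, 0.1905, 0.2174]
tool_rot: [-0.067, 0.951, 0.021, 0.3]
ft_force: [-0.4, 0.1, -2.4]
grip_width: 0.0137
grip_force: 55.0
```

```bash
python3 st.py
```

```text
q [ 0.17  0.33  2.14 -0.26  0.06 -1.29] tcp [0.4862 0.1905 0.2174] tilt 35.0 mouth z 0.1166 box x 0.0286 box y 0.0005
cap 0.72 [0.143 0.022 0.126] [0.438 0.206 0.032]
cap 0.72 [0.086 0.093 0.19 ] [0.511 0.288 0.013]
```

```bash
python3 - <<'E'
from h import *
a=cam('wrist')['pixels'];b=cam('side')['pixels'][170:300,290:430];d=cam('scene')['pixels'][120:280,200:380]
o=np.zeros((600,800,3),np.uint8);o[:250,:400]=cv2.resize(a,(400,250));o[250:,:377]=cv2.resize(b,(377,350));o[250:,400:]=cv2.resize(d,(394,350))[:, :400] if 0 else cv2.resize(d,(400,350))
cv2.imwrite('pics/v4.png',o)
for n in('scene','side'):
  for k in cut_out('cap_0',n):
    c=cam(n);print(n,round(k['confidence'],2),np.median(pts(c,k['region']),0).round(3))
E
```

```text
scene 0.54 [0.441 0.204 0.01 ]
scene 0.54 [0.426 0.302 0.013]
side 0.68 [0.435 0.308 0.012]
side 0.67 [0.377 0.15  0.006]
side 0.5 [ 0.553 -0.173  0.024]
side 0.45 [0.514 0.29  0.012]
```

View pics/v4.png

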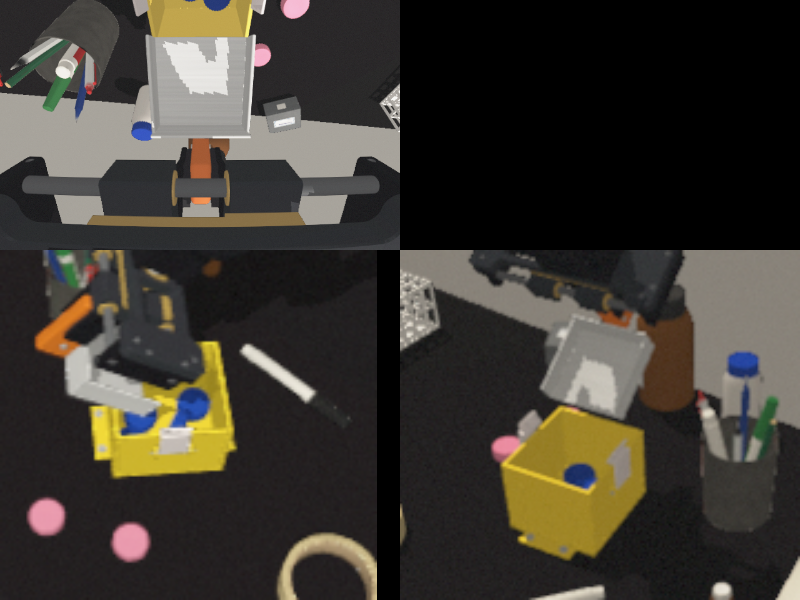

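The scoop (wrist view, 200,85) is empty and blue caps lie in the box (140,420 and 190,402). I'll level the scoop and take it back.

Emit:
step_arm([
  [0.004,0,0.008,-0.7,4.95,0],
  [0.005,0,0.008,-0.7,4.95,0],
  [0.005,0,0.008,-0.7,4.95,0],
  [0.005,0,0.008,-0.7,4.95,0],
  [0.005,0.005,0.008,-0.7,4.95,0],
  [0,0.02,0,-0.7,4.95,0],
  [0,0.03,0,-0.7,4.95,0],
  [0,0.04,0,0,0,0],
  [0,0.04,0,0,0,0],
  [0,0.04,0,0,0,0],
  [0,0.03,0,0,0,0],
  [0,0,0,0,0,0],
])

```text
time: 10.25
position: [0.5094, 0.3977, 0.2567]
tool_rot: [-0.072, 0.997, 0.0, 0.0]
ft_force: [-0.7, -0.2, -1.0]
grip_width: 0.0138
grip_force: 55.0
```

```bash
python3 - <<'E'
from h import *
o=get_obs();T=R.from_quat(o['tool_rot']).as_matrix();print(o['position'],T.round(3).tolist(),o['q'].round(2))
# rotation vector taking tool to pointing down exactly keeping its y heading
y=T[:,1].copy();y[2]=0;y/=np.linalg.norm(y);z=np.array([0,0,-1.]);G=np.stack([np.cross(y,z),y,z],1)
print('fix deg',np.degrees(R.from_matrix(G@T.T).as_rotvec()).round(2))
c=cam('wrist')
k=cut_out('scoop','wrist')[0]
P=pts(c,k['region']);L=(P-o['position'])@T
m=(L[:,0]>.02)&(L[:,0]<.095)&(np.abs(L[:,1])<.035)&(L[:,2]>.045)
A=np.c_[L[m][:,:2],np.ones(m.sum())];print('floor in tool z=',np.linalg.lstsq(A,L[m][:,2],rcond=None)[0].round(4),m.sum())
for n in('scene','side'):
  c=cam(n)
  for k in cut_out('cap_0',n):print(n,round(k['confidence'],2),np.median(pts(c,k['region']),0).round(3))
cv2.imwrite('pics/v5.png',cv2.resize(cam('side')['pixels'][190:270,310:400],(720,640))[:600])
E
```

```text
[0.50939988 0.39768852 0.25665939] [[-0.99, -0.143, 0.001], [-0.143, 0.99, 0.001], [-0.001, 0.001, -1.0]] [ 0.49  0.54  1.36  0.    1.24 -1.22]
fix deg [-0.04  0.04  0.  ]
floor in tool z= [ 0.0005 -0.0009  0.0534] 15662
scene 0.54 [0.441 0.205 0.01 ]
scene 0.39 [0.427 0.302 0.013]
side 0.44 [0.377 0.152 0.008]
side 0.4 [0.43  0.173 0.016]
```

View pics/v5.png

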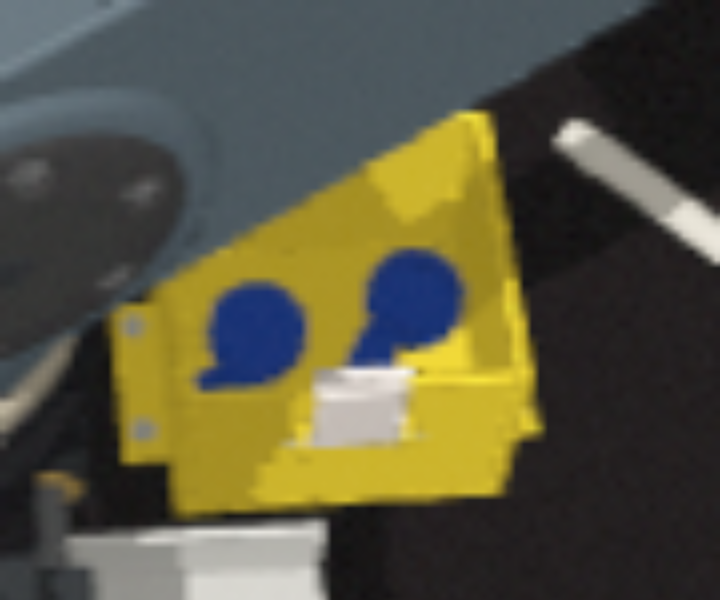

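Emit:
step_arm([
  [0,0.025,-0.03,0,0,0],
  [0,0,-0.05,0,0,0],
  [0,0,-0.05,0,0,0],
  [0,0,-0.03,0,0,0],
  [0,0,-0.02,0,0,0],
  [0,0,-0.012,0,0,0],
  [0,0,-0.0055,0,0,0],
  [0,0,-0.0025,0,0,0],
  [0,0,0,0,0,0],
  [0,0,0,0,0,0],
])

```text
time: 11.85
position: [0.5101, 0.4209, 0.0581]
tool_rot: [-0.07, 0.998, 0.0, 0.001]
ft_force: [-0.6, 0.5, -0.8]
grip_width: 0.0138
grip_force: 55.0
```

Emit:
step_arm([
  [0,0,-0.0015,0,0,0],
  [0,0,0,0,0,0],
])

```text
time: 12.1
position: [0.51, 0.4208, 0.0562]
tool_rot: [-0.07, 0.998, 0.0, 0.0]
ft_force: [1.6, 0.6, -0.1]
grip_width: 0.0137
grip_force: 55.0
```

Emit:
step_arm([
  [0,0,0,0,0,0],
  [0,0,0,0,0,0],
  [0,0,0,0,0,0],
  [0,0,0,0,0,0],
  [0,0,0,0,0,0],
  [0,0,0,0,0,0],
], jaw=0.07)

```text
time: 12.85
position: [0.5097, 0.4206, 0.0557]
tool_rot: [-0.07, 0.998, -0.0, -0.0]
ft_force: [0.2, 0.9, -0.6]
grip_width: 0.0649
grip_force: 0.0
```

Emit:
step_arm([
  [0,0,0.03,0,0,0],
  [0,0,0.05,0,0,0],
  [0,0,0.06,0,0,0],
  [-0.01,-0.02,0.06,0,0,0],
  [-0.015,-0.04,0.05,0,0,0],
  [-0.015,-0.04,0,0,0,0],
  [-0.02,-0.05,0,0,0,0],
  [-0.02,-0.05,0,0,0,0],
  [0,-0.03,0,0,0,0],
  [0,0,0,0,0,0],
  [0,0,0,0,0,0],
])

```text
time: 14.22
position: [0.431, 0.1935, 0.3021]
tool_rot: [-0.07, 0.998, 0.0, 0.0]
ft_force: [0.1, -0.3, -0.4]
grip_width: 0.0704
grip_force: 0.0
```

```bash
python3 - <<'E'
from h import *
print(get_obs()['position'],get_obs()['q'].round(2))
c=cam('wrist')
P=pts(c);x,y,z=P.T
def rect(n,a,b,X=(.32,.5,.1,.26)):
    m=(x>X[0])&(x<X[1])&(y>X[2])&(y<X[3])&(z>a)&(z<b);p=P[m][:,:2].astype(np.float32)
    if len(p)>9:l=cv2.minAreaRect(p);print(n,len(p),np.round(l[0],4),np.round(l[1],4),round(l[2],2),np.median(P[m][:,2]).round(4))
rect('rim',.08,.088);rect('hi',.09,.11);rect('clipL',.1,.11,(.32,.5,.19,.26));rect('clipR',.1,.11,(.32,.5,.1,.16))
for k in cut_out('cap_0','wrist'):print(round(k['confidence'],2),np.median(pts(c,k['region']),0).round(3))
s=cam('side');P=pts(s);x,y,z=P.T
X=(.38,.56,.33,.48)
rect('walls',.0225,.04,X);rect('fin',.07,.085,X)
cv2.imwrite('pics/w6.png',c['pixels'])
E
```

```text
[0.43098518 0.19348915 0.30205625] [ 0.18  0.24  1.72  0.    1.17 -1.53]
rim 1407 [0.4079 0.1792] [0.1099 0.1108] 8.82 0.0845
hi 585 [0.4078 0.1793] [0.0278 0.1118] 9.43 0.1007
clipL 155 [0.3994 0.2303] [0.0276 0.0059] 9.0 0.1039
clipR 153 [0.4159 0.1274] [0.0267 0.0059] 5.5 0.1037
0.97 [0.513 0.285 0.013]
0.9 [0.43  0.17  0.017]
0.68 [0.379 0.153 0.006]
0.67 [0.431 0.305 0.013]
0.59 [0.439 0.203 0.006]
0.51 [0.392 0.184 0.035]
walls 144 [0.4678 0.4166] [0.1114 0.0871] 8.07 0.0266
fin 96 [0.509  0.4222] [0.0321 0.0148] 11.6 0.077
```

View pics/w6.png

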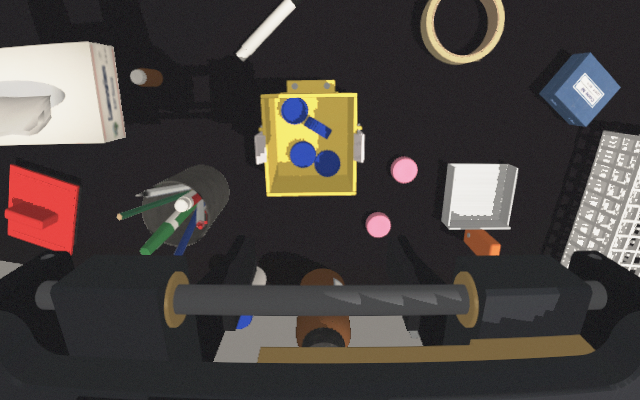

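All four caps are in the yellow box (294,110; 318,128; 302,154; 327,163), and the scoop (480,195) is empty and upright. Next I'll check clearance around the lid, since the tissue box (60,90) is next to it.

```bash
python3 - <<'E'
from h import *
P=np.vstack([pts(cam('scene')),pts(cam('side')),pts(cam('wrist'))]);x,y,z=P.T
b=(x>.3)&(x<.75)&(y>-.34)&(y<-.03)&(z>.015)&(z<.3)
Q=P[b]
# max height map, 2 cm cells: rows x, cols y
xs=np.arange(.36,.72,.02);ys=np.arange(-.32,-.04,.02)
print('y  ',(ys*100).round().astype(int))
for a in xs:
    print(round(a,2),[int(1000*max(Q[(Q[:,0]>=a)&(Q[:,0]<a+.02)&(Q[:,1]>=v)&(Q[:,1]<v+.02)][:,2],default=0)) for v in ys])
E
```

```text
y   [-32 -30 -28 -26 -24 -22 -20 -18 -16 -14 -12 -10  -8  -6  -4]
0.36 [62, 55, 55, 54, 54, 54, 55, 55, 55, 56, 55, 55, 54, 36, 49]
0.38 [63, 55, 54, 55, 55, 63, 99, 96, 78, 82, 92, 55, 54, 0, 0]
0.4 [63, 55, 80, 78, 102, 117, 126, 128, 115, 111, 109, 108, 55, 0, 0]
0.42 [62, 55, 98, 97, 114, 121, 121, 127, 126, 121, 115, 106, 55, 0, 0]
0.44 [64, 87, 97, 106, 111, 52, 53, 53, 52, 53, 52, 53, 53, 0, 0]
0.46 [61, 53, 53, 0, 0, 51, 0, 0, 0, 0, 0, 0, 0, 0, 0]
0.48 [61, 0, 0, 0, 26, 25, 26, 0, 0, 0, 0, 0, 0, 0, 0]
0.5 [60, 0, 0, 0, 26, 28, 28, 28, 28, 27, 0, 0, 0, 0, 0]
0.52 [62, 0, 0, 0, 28, 29, 29, 29, 28, 30, 0, 0, 0, 0, 0]
0.54 [62, 0, 0, 0, 28, 60, 61, 61, 58, 28, 0, 0, 0, 0, 0]
0.56 [62, 0, 0, 28, 28, 56, 59, 60, 57, 28, 0, 0, 0, 0, 0]
0.58 [62, 0, 0, 28, 30, 30, 30, 29, 29, 26, 0, 0, 0, 0, 0]
0.6 [62, 0, 0, 25, 27, 28, 29, 29, 29, 0, 0, 0, 0, 0, 0]
0.62 [299, 299, 299, 299, 299, 299, 299, 299, 299, 299, 299, 299, 299, 299, 299]
0.64 [0, 0, 0, 0, 0, 0, 0, 0, 0, 0, 0, 0, 0, 0, 0]
0.66 [273, 273, 272, 272, 273, 273, 272, 273, 272, 272, 272, 271, 272, 272, 271]
0.68 [271, 270, 271, 270, 271, 271, 271, 269, 269, 270, 271, 271, 270, 270, 268]
0.7 [0, 0, 0, 0, 0, 0, 0, 0, 0, 0, 0, 0, 0, 0, 0]
```

```bash
python3 - <<'E'
from h import *
for n in('scene','side','wrist'):
    P=pts(cam(n));x,y,z=P.T
    for ya in(-.25,-.15,-.05,.05,.3,.4):
        for za in (0.01,.05,.1,.15,.2,.25,.3,.4):
            m=(x>.6)&(x<1)&(y>ya-.03)&(y<ya+.03)&(z>za)&(z<za+.04)
            if m.sum()>5: print(n,ya,za,m.sum(),np.percentile(x[m],[1,50,99]).round(3))
    for ya in (-.25,-.15,-.05):
        m=(np.abs(y-ya)<.03)&(np.abs(z)<.006)&(x<1);print(n,'bench max x',ya,np.percentile(x[m],99.5).round(3) if m.any() else None)
E
```

```text
scene -0.25 0.01 394 [0.603 0.679 0.682]
scene -0.25 0.05 420 [0.676 0.679 0.683]
scene -0.25 0.1 449 [0.676 0.679 0.683]
scene -0.25 0.15 518 [0.676 0.679 0.682]
scene -0.25 0.2 564 [0.675 0.679 0.683]
scene -0.25 0.25 346 [0.676 0.679 0.682]
scene -0.25 0.3 830 [0.632 0.643 0.661]
scene -0.25 0.4 924 [0.652 0.655 0.659]
scene -0.15 0.01 402 [0.602 0.679 0.683]
scene -0.15 0.05 363 [0.676 0.679 0.683]
scene -0.15 0.1 402 [0.676 0.679 0.682]
scene -0.15 0.15 442 [0.676 0.679 0.682]
scene -0.15 0.2 486 [0.676 0.679 0.682]
scene -0.15 0.25 290 [0.676 0.679 0.682]
scene -0.15 0.3 703 [0.632 0.644 0.661]
scene -0.15 0.4 798 [0.648 0.653 0.657]
scene -0.05 0.01 296 [0.675 0.678 0.682]
scene -0.05 0.05 323 [0.676 0.678 0.682]
scene -0.05 0.1 356 [0.675 0.678 0.682]
scene -0.05 0.15 389 [0.675 0.679 0.682]
scene -0.05 0.2 415 [0.676 0.679 0.682]
scene -0.05 0.25 248 [0.676 0.679 0.682]
scene -0.05 0.3 608 [0.632 0.644 0.661]
scene -0.05 0.4 650 [0.646 0.65  0.654]
scene 0.05 0.01 254 [0.675 0.678 0.682]
scene 0.05 0.05 289 [0.676 0.678 0.681]
scene 0.05 0.1 308 [0.675 0.678 0.682]
scene 0.0
[... 1549 characters left out ...]
3 0.05 94 [0.679 0.68  0.681]
side 0.3 0.1 101 [0.679 0.68  0.681]
side 0.3 0.3 329 [0.634 0.643 0.649]
side 0.3 0.4 273 [0.654 0.655 0.656]
side 0.4 0.01 635 [0.602 0.644 0.682]
side 0.4 0.05 109 [0.679 0.681 0.682]
side 0.4 0.1 114 [0.679 0.681 0.682]
side 0.4 0.3 418 [0.635 0.643 0.649]
side 0.4 0.4 308 [0.649 0.652 0.654]
side bench max x -0.25 0.679
side bench max x -0.15 0.679
side bench max x -0.05 0.679
wrist -0.25 0.01 48 [0.6   0.604 0.682]
wrist -0.15 0.01 226 [0.6   0.606 0.617]
wrist 0.3 0.01 637 [0.679 0.681 0.682]
wrist 0.3 0.05 169 [0.679 0.681 0.682]
wrist 0.4 0.01 78 [0.666 0.68  0.682]
wrist bench max x -0.25 0.68
wrist bench max x -0.15 0.646
wrist bench max x -0.05 0.614
```

```bash
python3 - <<'E'
from h import *
o=get_obs();T=R.from_quat(o['tool_rot']).as_matrix()
P=np.vstack([pts(cam('scene')),pts(cam('side'))]);L=(P-o['position'])@T
for a in np.arange(-.30,.03,.02):
    m=(L[:,2]>a)&(L[:,2]<a+.02)&(np.abs(L[:,0])<.15)&(np.abs(L[:,1])<.15)
    if m.sum()>5:print(round(a,2),m.sum(),np.percentile(L[m][:,:2],[1,99],axis=0).round(3).tolist())
E
```

```text
-0.3 1686 [[-0.043, -0.045], [0.117, 0.063]]
-0.28 731 [[-0.04, -0.039], [0.077, 0.063]]
-0.26 209 [[-0.037, -0.012], [0.038, 0.061]]
-0.24 182 [[-0.035, -0.0], [0.014, 0.041]]
-0.22 748 [[-0.035, -0.035], [0.036, 0.036]]
-0.2 966 [[-0.036, -0.038], [0.037, 0.036]]
-0.18 849 [[-0.036, -0.037], [0.037, 0.036]]
-0.16 969 [[-0.038, -0.053], [0.04, 0.037]]
-0.14 576 [[-0.023, -0.053], [0.025, 0.018]]
-0.12 780 [[-0.025, -0.053], [0.028, 0.018]]
-0.1 2697 [[-0.036, -0.097], [0.039, 0.096]]
-0.08 1558 [[-0.038, -0.095], [0.04, 0.094]]
-0.06 382 [[-0.037, -0.09], [0.039, 0.088]]
-0.04 231 [[-0.011, -0.054], [0.014, 0.047]]
-0.02 208 [[-0.009, -0.05], [0.014, 0.043]]
0.0 213 [[-0.01, -0.047], [0.013, 0.045]]
```

Emit:
step_arm([
  [0.0076,-0.0346,0,0,0,-9.7],
  [0.0076,-0.0346,0,0,0,-9.7],
  [0.0076,-0.0346,0,0,0,-9.7],
  [0.0076,-0.0346,0,0,0,-9.7],
  [0.0076,-0.0346,0,0,0,-9.7],
  [0.0076,-0.0346,0,0,0,-9.7],
  [0.0076,-0.0346,0,0,0,-9.7],
  [0.0076,-0.0346,0,0,0,-9.7],
  [0.0076,-0.0346,0,0,0,-9.7],
  [0.0076,-0.0346,0,0,0,-9.7],
  [0.0076,-0.0346,0,0,0,-9.7],
  [0,0,0,0,0,0],
])

```text
time: 16.27
position: [0.5149, -0.1901, 0.3017]
tool_rot: [0.759, 0.651, 0.0, 0.001]
ft_force: [-0.0, 0.3, -0.3]
grip_width: 0.0701
grip_force: 0.0
```

Emit:
step_arm([
  [0,0,-0.05,0,0,0],
  [0,0,-0.05,0,0,0],
  [0,0,-0.05,0,0,0],
  [0,0,0,0,0,0],
  [0,0,0,0,0,0],
])

```text
time: 16.9
position: [0.5152, -0.1876, 0.1532]
tool_rot: [0.758, 0.652, 0.0, 0.001]
ft_force: [-0.9, -0.3, 0.2]
grip_width: 0.07
grip_force: 0.0
```

```bash
python3 - <<'E'
from h import *
o=get_obs();print(o['position'],o['q'].round(2))
T=R.from_quat(o['tool_rot']).as_matrix();print('tool y ang',np.degrees(np.arctan2(T[1,1],T[0,1])).round(2))
c=cam('wrist');P=pts(c);x,y,z=P.T
def rect(n,a,b,X=(.47,.64,-.27,-.11)):
    m=(x>X[0])&(x<X[1])&(y>X[2])&(y<X[3])&(z>a)&(z<b);p=P[m][:,:2].astype(np.float32)
    if len(p)>9:l=cv2.minAreaRect(p);print(n,len(p),np.round(l[0],4),np.round(l[1],4),round(l[2],2),np.median(P[m][:,2]).round(4))
rect('plate',.015,.03);rect('bar',.05,.062);rect('bar2',.035,.062)
cv2.imwrite('pics/w7.png',c['pixels'])
E
```

```text
[ 0.51517165 -0.18761806  0.1532475 ] [-0.55  0.55  1.71  0.    0.88 -0.4 ]
tool y ang -8.6
plate 13273 [ 0.5447 -0.2077] [0.1495 0.1259] 79.3 0.0247
bar 1370 [ 0.5569 -0.1844] [0.0554 0.0144] 79.84 0.0562
bar2 1601 [ 0.5569 -0.1844] [0.0554 0.0144] 79.77 0.0561
```

View pics/w7.png

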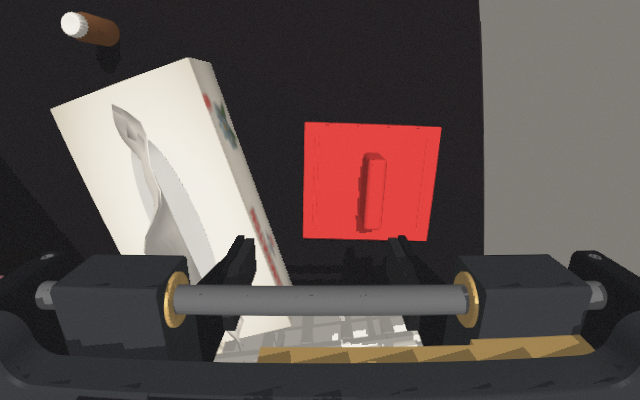

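Emit:
step_arm([
  [0,0,-0.03,0,0,-0.8],
  [0,0,-0.028,0,0,-0.8],
  [0,0,0,0,0,0],
  [0.014,0.001,0,0,0,0],
  [0.014,0.001,0,0,0,0],
  [0.0137,0.0012,0,0,0,0],
  [0,0,0,0,0,0],
])

```text
time: 17.82
position: [0.5579, -0.1845, 0.0944]
tool_rot: [0.767, 0.642, 0.0, 0.001]
ft_force: [-0.5, -0.0, 0.2]
grip_width: 0.0702
grip_force: 0.0
```

Emit:
step_arm([
  [0,0,-0.02,0,0,0],
  [0,0,-0.02,0,0,0],
  [0,0,-0.009,0,0,0],
  [0,0,0,0,0,0],
])

```text
time: 18.32
position: [0.5557, -0.1843, 0.0449]
tool_rot: [0.767, 0.641, -0.0, -0.0]
ft_force: [-0.2, -0.1, -0.1]
grip_width: 0.0697
grip_force: 0.0
```

Emit:
step_arm([
  [0,0,0,0,0,0],
  [0,0,0,0,0,0],
  [0,0,0,0,0,0],
  [0,0,0,0,0,0],
  [0,0,0,0,0,0],
  [0,0,0,0,0,0],
  [0,0,0,0,0,0],
  [0,0,0,0,0,0],
], jaw=0, squeeze=60)

```text
time: 19.32
position: [0.556, -0.1844, 0.0448]
tool_rot: [0.768, 0.641, 0.0, 0.0]
ft_force: [0.4, -0.6, -0.4]
grip_width: 0.0135
grip_force: 60.0
```

Emit:
step_arm([
  [0,0,0.01,0,0,0],
  [0,0,0.02,0,0,0],
  [0,0,0.02,0,0,0],
  [-0.01,0,0,0,0,0],
  [-0.015,0,0,0,0,0],
  [-0.02,0,0,0,0,0],
  [0,0,0.03,0,0,0],
  [0,0,0.05,0,0,0],
  [0,0,0.05,0,0,0],
  [0,0,0.05,0,0,0],
  [0,0,0,0,0,0],
  [0,0,0,0,0,0],
])

```text
time: 20.82
position: [0.5091, -0.1837, 0.2732]
tool_rot: [0.768, 0.641, -0.001, -0.002]
ft_force: [-0.2, 0.3, -2.3]
grip_width: 0.0135
grip_force: 60.0
```

```bash
cat > lid.py <<'E'
from h import *
o=get_obs();print(o['position'].round(4),o['q'].round(2),o['ft_force'].round(1))
T=R.from_quat(o['tool_rot']).as_matrix();print('tool y ang',np.degrees(np.arctan2(T[1,1],T[0,1])).round(2))
c=cam('wrist');P=pts(c);L=(P-o['position'])@T
m=(np.abs(L[:,0])<.075)&(np.abs(L[:,1])<.075)&(L[:,2]>.008)&(L[:,2]<.032)&((np.abs(L[:,1])>.03)|(L[:,0]>.033))
Q=L[m];q=cv2.minAreaRect(Q[:,:2].astype(np.float32));print('plate in tool',np.round(q[0],4),np.round(q[1],4),round(q[2],2))
A=np.c_[Q[:,:2],np.ones(len(Q))];s=np.linalg.lstsq(A,Q[:,2],rcond=None)[0];print('plane',s.round(4),len(Q),Q.min(0).round(3),Q.max(0).round(3))
E
python3 lid.py
```

```text
[ 0.5091 -0.1837  0.2732] [-0.55  0.38  1.6  -0.    1.16 -0.37] [-0.2  0.3 -2.3]
tool y ang -10.28
plate in tool [0.0243 0.0004] [0.0509 0.1105] 0.12
plane [ 0.0064 -0.0008  0.0199] 12764 [-0.001 -0.055  0.018] [0.05  0.056 0.024]
```

Emit:
step_arm([
  [-0.0101,0.0363,0,0,0,1.93],
  [-0.0101,0.0363,0,0,0,1.93],
  [-0.0101,0.0363,0,0,0,1.93],
  [-0.0101,0.0363,0,0,0,1.93],
  [-0.0101,0.0363,0,0,0,1.93],
  [-0.0101,0.0363,0,0,0,1.93],
  [-0.0101,0.0363,0,0,0,1.93],
  [-0.0101,0.0363,0,0,0,1.93],
  [-0.0101,0.0363,0,0,0,1.93],
  [-0.0101,0.0363,0,0,0,1.93],
  [0,0,0,0,0,0],
  [0,0,0,0,0,0],
])

```text
time: 22.38
position: [0.4092, 0.1781, 0.2735]
tool_rot: [0.649, 0.761, -0.001, -0.001]
ft_force: [0.4, 0.7, -1.0]
grip_width: 0.0136
grip_force: 60.0
```

Emit:
step_arm([
  [0,0,-0.04,0,0,0],
  [0,0,-0.04,0,0,0],
  [0,0,-0.02,0,0,0],
  [0,0,0,0,0,0],
  [0,0,0,0,0,0],
  [0,0,0,0,0,0],
])

```text
time: 23.12
position: [0.4109, 0.1785, 0.1758]
tool_rot: [0.649, 0.76, 0.001, 0.001]
ft_force: [-0.1, 0.1, -0.9]
grip_width: 0.0137
grip_force: 60.0
```

```bash
python3 lid.py; python3 - <<'E'
from h import *
for n in ('scene','side','wrist'):
    P=pts(cam(n));x,y,z=P.T
    for nm,X in {'L':(.36,.44,.215,.25),'R':(.37,.46,.105,.14)}.items():
        m=(x>X[0])&(x<X[1])&(y>X[2])&(y<X[3])&(z>.0985)&(z<.108)
        if m.sum()>8:l=cv2.minAreaRect(P[m][:,:2].astype(np.float32));print(n,nm,m.sum(),np.round(l[0],4),np.round(l[1],4),round(l[2],1))
E
```

```text
[0.4109 0.1785 0.1758] [ 0.16  0.4   1.93 -0.    0.81  0.  ] [-0.1  0.1 -0.9]
tool y ang 9.01
plate in tool [0.0241 0.0007] [0.1106 0.0509] 89.99
plane [ 0.0071 -0.0009  0.0199] 12732 [-0.001 -0.055  0.018] [0.05  0.056 0.024]
scene R 19 [0.4119 0.1231] [0.0269 0.006 ] 0.9
side L 13 [0.401  0.2332] [0.0268 0.0032] 0.9
wrist L 365 [0.3996 0.2303] [0.0279 0.0061] 9.1
```

```bash
python3 - <<'E'
from h import *
D=np.array([0,0,-1.])
ps=[]
for i in range(8):
    o=get_obs();ps.append(o['position']);c=camera('wrist');c['T']=np.array(c['mount'])
    L=pts(c);x,y,z=L.T; h=np.mean(ps,0)[2]-z   # height, tool ~vertical
    m=(h>.0985)&(h<.108)&(x>.03)&(x<.08)&(np.abs(y)<.03);l=cv2.minAreaRect(L[m][:,:2].astype(np.float32))
    r=(h>.078)&(h<.09)&(x>.02)&(x<.075)&(np.abs(y)<.075)
    p=(z>.015)&(z<.027)&(x<.07)&(np.abs(y)<.07)
    print('clip',m.sum(),np.round(l[0],4),np.round(l[1],4),round(l[2],1),'rim y',r.sum(),np.percentile(y[r],[1,99]).round(4),x[r].max().round(4),'plate y',y[p].min().round(4),y[p].max().round(4),'x',x[p].max().round(4))
ps=np.array(ps);print(ps.mean(0).round(4),ps.std(0).round(4))
E
```

```text
clip 373 [ 0.0525 -0.0026] [0.0068 0.0278] 0.2 rim y 1072 [-0.0567  0.0522] 0.058 plate y -0.0545 0.0562 x 0.0496
clip 374 [ 0.0525 -0.0023] [0.0281 0.0067] 89.7 rim y 1068 [-0.0565  0.0523] 0.058 plate y -0.0545 0.056 x 0.0496
clip 380 [ 0.0525 -0.0023] [0.0067 0.0279] 0.6 rim y 1070 [-0.0564  0.0523] 0.058 plate y -0.0547 0.056 x 0.0495
clip 380 [ 0.0525 -0.0022] [0.0068 0.0281] 0.3 rim y 1055 [-0.0561  0.0524] 0.0579 plate y -0.0544 0.056 x 0.0496
clip 379 [ 0.0528 -0.0021] [0.0067 0.0278] 1.4 rim y 1068 [-0.0561  0.0525] 0.058 plate y -0.0545 0.0559 x 0.0496
clip 385 [ 0.0525 -0.002 ] [0.0278 0.0067] 89.9 rim y 1071 [-0.0561  0.0526] 0.058 plate y -0.0546 0.0561 x 0.0496
clip 382 [ 0.0525 -0.002 ] [0.0277 0.0068] 89.8 rim y 1065 [-0.0561  0.0527] 0.058 plate y -0.0547 0.0562 x 0.0496
clip 388 [ 0.0525 -0.0021] [0.0068 0.0278] 0.0 rim y 1070 [-0.0561  0.0526] 0.058 plate y -0.0545 0.056 x 0.0496
[0.41   0.1787 0.1751] [0.0001 0.     0.0002]
```

Emit:
step_arm([
  [-0.0027,0.0002,-0.01,0,0,0],
  [0,0,-0.015,0,0,0],
  [0,0,-0.01,0,0,0],
  [0,0,-0.002,0,0,0],
  [0,0,0,0,0,0],
  [0,0,0,0,0,0],
])

```text
time: 24.48
position: [0.4076, 0.1789, 0.1381]
tool_rot: [0.649, 0.761, 0.0, 0.0]
ft_force: [0.3, -0.3, -2.0]
grip_width: 0.0135
grip_force: 60.0
```

```bash
python3 - <<'E'
from h import *
for i in range(3):
    o=get_obs();c=camera('wrist');c['T']=np.array(c['mount'])
    L=pts(c);x,y,z=L.T; h=o['position'][2]-z
    m=(h>.0985)&(h<.108)&(x>.03)&(x<.08)&(np.abs(y)<.03);l=cv2.minAreaRect(L[m][:,:2].astype(np.float32)) if m.sum()>9 else None
    r=(h>.078)&(h<.09)&(x>.02)&(x<.075)&(np.abs(y)<.075)
    p=(z>.015)&(z<.027)&(x<.049)&(np.abs(y)<.07)
    print(o['position'].round(4),o['ft_force'].round(1),'clip',m.sum(),l,'rim y',r.sum(),np.percentile(y[r],[1,99]).round(4) if r.sum() else '','plate y',y[p].min().round(4),y[p].max().round(4))
E
```

```text
[0.4076 0.1789 0.1381] [ 0.3 -0.3 -2. ] clip 531 ((0.05215757340192795, 0.00030715204775333405), (0.0065430933609604836, 0.02773035317659378), 0.07454142719507217) rim y 1312 [-0.0537  0.0544] plate y -0.0547 0.0561
[0.4076 0.1789 0.1382] [ 0.   1.1 -1.2] clip 530 ((0.052116379141807556, 0.0003178119659423828), (0.0064906463958323, 0.027806952595710754), 0.09903638809919357) rim y 1313 [-0.0537  0.0546] plate y -0.0547 0.056
[0.4075 0.1789 0.1382] [-0.9  0.1 -1.7] clip 532 ((0.05190932750701904, 0.0001942906528711319), (0.007019121665507555, 0.02774052321910858), 0.022310368716716766) rim y 1305 [-0.0536  0.0547] plate y -0.0546 0.0561
```

Emit:
step_arm([
  [0,0,-0.003,0,0,0],
  [0,0,-0.003,0,0,0],
  [0,0,-0.002,0,0,0],
  [0,0,-0.002,0,0,0],
  [0,0,0,0,0,0],
])

```text
time: 25.25
position: [0.4072, 0.1788, 0.1276]
tool_rot: [0.649, 0.761, -0.0, -0.0]
ft_force: [-0.5, 0.2, -1.5]
grip_width: 0.0131
grip_force: 60.0
```

Emit:
step_arm([
  [0,0,-0.002,0,0,0],
  [0,0,-0.002,0,0,0],
  [0,0,0,0,0,0],
])

```text
time: 25.62
position: [0.4075, 0.1789, 0.1238]
tool_rot: [0.649, 0.761, 0.0, 0.0]
ft_force: [0.6, 0.3, -0.6]
grip_width: 0.0134
grip_force: 60.0
```

Emit:
step_arm([
  [0,0,-0.002,0,0,0],
  [0,0,-0.002,0,0,0],
  [0,0,0,0,0,0],
])

```text
time: 26.0
position: [0.4079, 0.1789, 0.1202]
tool_rot: [0.649, 0.761, 0.001, 0.001]
ft_force: [-0.2, 0.5, 4.1]
grip_width: 0.0135
grip_force: 60.0
```

Emit:
step_arm([
  [0,0,-0.002,0,0,0],
  [0,0,-0.002,0,0,0],
  [0,0,0,0,0,0],
])

```text
time: 26.38
position: [0.4081, 0.1789, 0.119]
tool_rot: [0.649, 0.761, 0.001, 0.001]
ft_force: [-4.7, -1.4, 33.5]
grip_width: 0.0137
grip_force: 60.0
```

Emit:
step_arm([
  [0,0,-0.002,0,0,0],
  [0,0,-0.001,0,0,0],
  [0,0,0,0,0,0],
])

```text
time: 26.75
position: [0.4081, 0.1802, 0.115]
tool_rot: [0.65, 0.76, 0.002, 0.001]
ft_force: [-3.8, 8.2, 23.0]
grip_width: 0.0137
grip_force: 65.2
```

Emit:
step_arm([
  [0,0.0005,-0.001,0,0,0],
  [0,0,0,0,0,0],
])

```text
time: 27.0
position: [0.4081, 0.1806, 0.1138]
tool_rot: [0.649, 0.76, 0.002, 0.001]
ft_force: [-2.8, 6.1, 20.9]
grip_width: 0.014
grip_force: 70.8
```

```bash
python3 - <<'E'
from h import *
o=get_obs();print(o['position'].round(4),R.from_quat(o['tool_rot']).as_matrix()[:,2].round(4),o['ft_force'].round(1),o['moment'].round(2))
im=[]
for n,s in(('scene',(170,280,230,330)),('side',(190,270,310,400)),('wrist',(0,300,150,500))):
    c=cam(n);a=c['pixels'][s[0]:s[1],s[2]:s[3]];im.append(cv2.resize(a,(266,int(266*a.shape[0]/a.shape[1])),interpolation=cv2.INTER_CUBIC))
H=max(i.shape[0] for i in im);out=np.hstack([np.pad(i,((0,H-i.shape[0]),(0,0),(0,0))) for i in im]);cv2.imwrite('pics/v8.png',out)
c=cam('wrist');c['T']=np.array(c['mount']);L=pts(c);x,y,z=L.T
m=(x>.04)&(x<.075)&(np.abs(y)<.012)
for a in np.arange(.04,.075,.0025):
    k=m&(x>=a)&(x<a+.0025); print(round(a,4),k.sum(),np.median(o['position'][2]-z[k]).round(4) if k.any() else '')
E
```

```text
[0.4081 0.1806 0.1138] [ 0.0035  0.002  -1.    ] [-2.8  6.1 20.9] [ 0.2   0.48 -0.08]
0.04 226 0.0903
0.0425 141 0.0906
0.045 148 0.0965
0.0475 292 0.0985
0.05 419 0.1037
0.0525 507 0.0947
0.055 604 0.0775
0.0575 118 -0.0001
0.06 94 -0.0002
0.0625 127 -0.0004
0.065 96 -0.0002
0.0675 101 -0.0003
0.07 123 -0.0003
0.0725 96 -0.0003
```

View pics/v8.png

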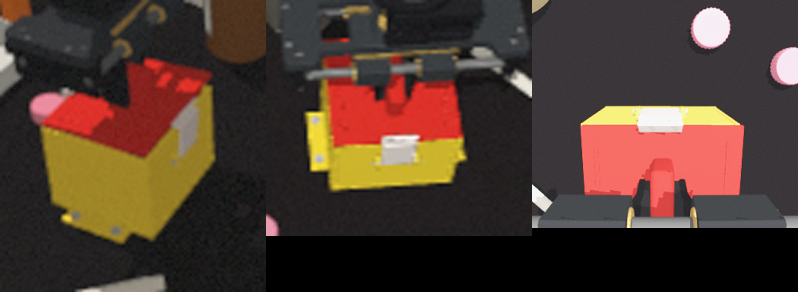

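The +y clip already reaches over the plate (wrist crop, 660,120). The -y side is unclear, so I'll check whether the lid is tilted.

```bash
cat > tilt.py <<'E'
from h import *
o=get_obs();print(o['position'].round(4),o['ft_force'].round(1),o['moment'].round(2))
T=R.from_quat(o['tool_rot']).as_matrix()
c=cam('wrist');L=(pts(c)-o['position'])@T;x,y,z=L.T
m=(x>-.02)&(x<.043)&(np.abs(y)<.054)&(z>.012)&(z<.03)&((np.abs(y)>.03)|(x>.034))
A=np.c_[L[m][:,:2],np.ones(m.sum())];print('wrist plane',np.linalg.lstsq(A,z[m],rcond=None)[0].round(4),m.sum())
C=np.array([.4077,.1789]);a=np.radians(9);B=np.array([[np.cos(a),np.sin(a)],[-np.sin(a),np.cos(a)]])
for n in('scene','side'):
    P=pts(cam(n));b=(P[:,:2]-C)@B.T
    for lo in np.arange(-.065,.065,.01):
        m=(b[:,1]>=lo)&(b[:,1]<lo+.01)&(np.abs(b[:,0])<.053)&(np.abs(b[:,0])>.02)&(P[:,2]>.08)&(P[:,2]<.115)
        k=(b[:,1]>=lo)&(b[:,1]<lo+.01)&(np.abs(b[:,0])<.013)&(P[:,2]>.08)&(P[:,2]<.11)
        print(n,round(lo,3),m.sum(),np.median(P[m][:,2]).round(4) if m.sum()>4 else '', 'mid',k.sum(),np.percentile(P[k][:,2],[50,98]).round(4) if k.sum()>4 else '')
E
python3 tilt.py
```

```text
[0.4081 0.1806 0.1139] [-2.8  7.1 20.8] [ 0.2   0.47 -0.05]
wrist plane [0.0954 0.0003 0.0196] 9381
scene -0.065 0  mid 56 [0.0942 0.1063]
scene -0.055 146 0.096 mid 35 [0.098  0.1002]
scene -0.045 90 0.0983 mid 33 [0.0984 0.0996]
scene -0.035 87 0.0975 mid 49 [0.0983 0.1093]
scene -0.025 87 0.0966 mid 23 [0.1022 0.1094]
scene -0.015 73 0.0953 mid 21 [0.1    0.1086]
scene -0.005 59 0.0944 mid 0 
scene 0.005 52 0.0935 mid 1 
scene 0.015 43 0.0927 mid 3 
scene 0.025 41 0.0919 mid 4 
scene 0.035 35 0.0904 mid 2 
scene 0.045 8 0.0897 mid 0 
scene 0.055 0  mid 0 
side -0.065 0  mid 0 
side -0.055 8 0.0983 mid 0 
side -0.045 0  mid 0 
side -0.035 20 0.0962 mid 0 
side -0.025 11 0.0959 mid 0 
side -0.015 20 0.0949 mid 0 
side -0.005 80 0.0939 mid 0 
side 0.005 97 0.093 mid 15 [0.1005 0.1078]
side 0.015 93 0.092 mid 19 [0.0921 0.109 ]
side 0.025 91 0.0914 mid 46 [0.092  0.1058]
side 0.035 101 0.0904 mid 41 [0.0903 0.0938]
side 0.045 91 0.0883 mid 29 [0.095  0.1056]
side 0.055 0  mid 35 [0.0892 0.0984]
```

Emit:
step_arm([
  [0,-0.0006,-0.0003,1.5,0.24,0],
  [0,-0.0006,-0.0003,1.5,0.24,0],
  [0,0,0,0,0,0],
])

```text
time: 27.72
position: [0.4077, 0.1785, 0.1117]
tool_rot: [0.65, 0.76, 0.018, -0.02]
ft_force: [-1.1, 3.9, 6.4]
grip_width: 0.0136
grip_force: 71.3
```

```bash
python3 tilt.py | grep -v side | head -8; python3 -c "
from h import *;print(R.from_quat(get_obs()['tool_rot']).as_matrix()[:,2].round(4))"
```

```text
[0.4077 0.1785 0.1117] [-1.1  3.9  6.4] [ 0.89  0.16 -0.  ]
wrist plane [ 0.1034 -0.0004  0.0196] 9398
scene -0.065 0  mid 56 [0.0941 0.1061]
scene -0.055 133 0.0931 mid 29 [0.0947 0.0971]
scene -0.045 85 0.0943 mid 33 [0.0943 0.0962]
scene -0.035 84 0.0938 mid 50 [0.0954 0.1083]
scene -0.025 90 0.0934 mid 31 [0.0995 0.1091]
scene -0.015 59 0.093 mid 17 [0.0993 0.1088]
[-0.0072  0.0529 -0.9986]
```

Emit:
step_arm([
  [0,-0.0004,-0.0004,1.5,0.24,0],
  [0,-0.0004,-0.0004,1.0,0.16,0],
  [0,0,0,0,0,0],
])

```text
time: 28.25
position: [0.4069, 0.1769, 0.11]
tool_rot: [0.649, 0.76, 0.031, -0.037]
ft_force: [-0.2, 0.5, -0.9]
grip_width: 0.0136
grip_force: 71.7
```

```bash
python3 tilt.py; python3 -c "
from h import *;print(R.from_quat(get_obs()['tool_rot']).as_matrix()[:,2].round(4))"
```

```text
[0.4069 0.1769 0.11  ] [-0.2  0.5 -0.9] [-0.09  0.09  0.01]
wrist plane [ 0.1065 -0.0002  0.0197] 9371
scene -0.065 0  mid 49 [0.0928 0.1067]
scene -0.055 114 0.0902 mid 22 [0.0939 0.1052]
scene -0.045 90 0.0913 mid 31 [0.0914 0.093 ]
scene -0.035 81 0.091 mid 56 [0.0959 0.1096]
scene -0.025 82 0.0909 mid 29 [0.1    0.1086]
scene -0.015 67 0.0911 mid 14 [0.0976 0.1078]
scene -0.005 61 0.0906 mid 0 
scene 0.005 41 0.0907 mid 0 
scene 0.015 44 0.0908 mid 0 
scene 0.025 42 0.0907 mid 0 
scene 0.035 40 0.0905 mid 0 
scene 0.045 0  mid 2 
scene 0.055 0  mid 0 
side -0.065 0  mid 0 
side -0.055 10 0.0901 mid 0 
side -0.045 31 0.0899 mid 3 
side -0.035 2  mid 0 
side -0.025 31 0.0896 mid 0 
side -0.015 81 0.0897 mid 0 
side -0.005 84 0.0901 mid 0 
side 0.005 92 0.0896 mid 25 [0.0995 0.1088]
side 0.015 89 0.0898 mid 19 [0.0903 0.1084]
side 0.025 89 0.0896 mid 52 [0.0904 0.1083]
side 0.035 95 0.0894 mid 36 [0.0894 0.0914]
side 0.045 93 0.0872 mid 27 [0.0945 0.1051]
side 0.055 0  mid 35 [0.0902 0.0989]
[-0.0163  0.0949 -0.9954]
```

The lid is now level, with its top at 90 mm across. I'll press down to about 10 N.

Emit:
step_arm([
  [0,0,-0.0006,0,0,0],
  [0,0,-0.0004,0,0,0],
  [0,0,0,0,0,0],
  [0,0,0,0,0,0],
])

```text
time: 28.9
position: [0.407, 0.1772, 0.1096]
tool_rot: [0.648, 0.76, 0.031, -0.037]
ft_force: [-1.1, -2.6, 4.4]
grip_width: 0.0136
grip_force: 71.3
```

Emit:
step_arm([
  [0,0,-0.0004,0,0,0],
  [0,0,-0.0003,0,0,0],
  [0,0,0,0,0,0],
  [0,0,0,0,0,0],
])

```text
time: 29.4
position: [0.407, 0.1772, 0.1094]
tool_rot: [0.648, 0.76, 0.031, -0.037]
ft_force: [-2.2, -3.0, 11.3]
grip_width: 0.0136
grip_force: 70.8
```

```bash
python3 tilt.py | head -8; python3 - <<'E'
from h import *
print([ (camera('side') and 0) or get_obs()['ft_force'].round(1).tolist() for i in range(6)])
C=np.array([.4077,.1789]);a=np.radians(9);B=np.array([[np.cos(a),np.sin(a)],[-np.sin(a),np.cos(a)]])
# clip tops: inner/outer y of points above z=.098
for n,s in(('scene',-1),('side',1),('wrist',1)):
    P=pts(cam(n));b=(P[:,:2]-C)@B.T
    m=(np.abs(b[:,0])<.013)&(s*b[:,1]>.043)&(s*b[:,1]<.075)&(P[:,2]>.098)&(P[:,2]<.108);print(n,m.sum(),np.percentile(b[m][:,1],[2,50,98]).round(4),P[m][:,2].max().round(4))
im=[]
for n,s in(('scene',(190,280,235,325)),('side',(190,270,310,400)),('wrist',(0,300,200,500))):
    q=cam(n)['pixels'][s[0]:s[1],s[2]:s[3]];im.append(cv2.resize(q,(266,266),interpolation=cv2.INTER_CUBIC))
cv2.imwrite('pics/v9.png',np.hstack(im))
E
```

```text
[0.407  0.1772 0.1094] [-2.2 -3.  11.3] [-0.12  0.49  0.05]
wrist plane [ 0.1008 -0.0012  0.0197] 9380
scene -0.065 0  mid 47 [0.0936 0.1065]
scene -0.055 105 0.0894 mid 18 [0.0939 0.1056]
scene -0.045 87 0.0901 mid 28 [0.0904 0.0922]
scene -0.035 84 0.0904 mid 60 [0.0939 0.1086]
scene -0.025 82 0.09 mid 29 [0.0978 0.1098]
scene -0.015 70 0.0905 mid 15 [0.0975 0.109 ]
[[-2.6, -3.3, 12.1], [-3.6, -3.7, 11.6], [-2.8, -4.3, 10.8], [-3.1, -4.7, 10.5], [-3.2, -4.4, 11.0], [-2.9, -3.3, 10.9]]
scene 14 [-0.0576 -0.0555 -0.0533] 0.1078
side 13 [0.0501 0.0543 0.0558] 0.1074
wrist 697 [0.0487 0.0522 0.055 ] 0.1065
```

View pics/v9.png

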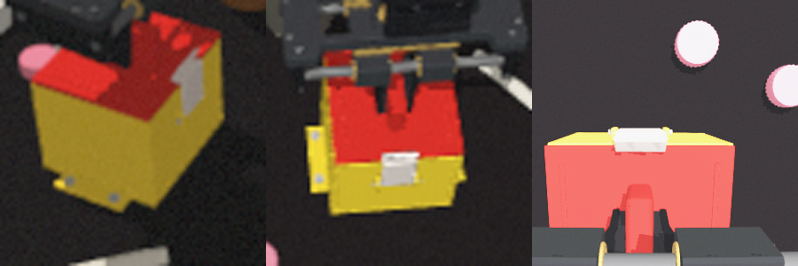

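Both clips are back at their rest positions over the plate edge, the lid is level at 90 mm, and the push is steady at about 11 N. One last check of the bottles, then I'll hand in.

```bash
python3 - <<'E'
from h import *
c=cam('scene')
for l in('reagent','rinse'):
    k=cut_out(l,'scene')[0];print(l,np.percentile(pts(c,k['region']),[50,98],axis=0).round(3).tolist())
print(get_obs()['ft_force'].round(1),get_obs()['time']);print(hand_in())
E
```

```text
reagent [[0.607, 0.203, 0.083], [0.641, 0.242, 0.151]]
rinse [[0.613, 0.108, 0.073], [0.639, 0.127, 0.098]]
[-3.  -4.5 10. ] 30.3
the job is handed in; nothing more can be done
None
```

The job is handed in at 30.3 s of the 72 s limit: all four caps are in the box, the empty scoop is back upright on the bench, both clips have snapped over the lid, the hand is still pressing it down with about 10 N, and both bottles are still standing.

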